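# Find the rocking corner of the vial jig's nest plate and shim it

### The job

The nest plate of the vial jig rocks on its base and must sit solid before capping. With the fingertips, press down on the ringed corners of the plate one after another until you have found the one that gives, then press the red shim tab beside that corner down flat, leaving the other three tabs standing, and press firmly on the same corner once more to check that it no longer gives. Only touch and press: lift and carry nothing, and leave the plate and the things around it where they are.

Things in the scene. Friction and masses are not known exactly. Their poses are not given: they have to be found in the camera images.
- jig_base: fixed grey sole plate of the jig, 214 (its x) x 340 (its y) x 12 mm, on the bench. Origin: centre of its underside; x points away from the robot, y to the robot's left, turned up to 0.2 rad. Steel locating pins (top 38 mm above the bench) stand round the nest plate and keep it from sliding more than about 1 mm.
- nest_plate: loose aluminium plate, 170 (x) x 210 (y) x 10 mm, level on four rests, its top 43 mm above the bench; axes as the base's; origin: centre of its underside. A 52x90 mm block of vials screwed to its middle reaches 91 mm above the bench. Three corners stand solid; one, not to be told by eye, rocks: from about 2 N it gives, sinks 3 mm to a stop at about 4 N, and springs back when let go.
- corner_rear_left (a point): press point on the nest plate's top at its rear left corner (front is nearest the robot, left is +y), a ring 26 mm across, straight above that corner's rest, 65 mm from the plate's middle in x and 80 mm in y
- corner_rear_right (a point): press point on the nest plate's top at its rear right corner (front is nearest the robot, left is +y), a ring 26 mm across, straight above that corner's rest, 65 mm from the plate's middle in x and 80 mm in y
- corner_front_left (a point): press point on the nest plate's top at its front left corner (front is nearest the robot, left is +y), a ring 26 mm across, straight above that corner's rest, 65 mm from the plate's middle in x and 80 mm in y
- corner_front_right (a point): press point on the nest plate's top at its front right corner (front is nearest the robot, left is +y), a ring 26 mm across, straight above that corner's rest, 65 mm from the plate's middle in x and 80 mm in y
- shim_rear_left: rear left corner's steel shim with red tab, hinged about the base's x; origin on the hinge, at +65, +100, 19 mm in the base's frame; its z axis is upright when it lies flat. All four start 0.72 to 0.9 rad up and swing outward (+y) and down, with about 1 N at the tab; they stay where left. Flat, its heel lies under 1 mm below the plate and carries it only if the corner gives
- tab_rear_left (a point): point on the upper face of the rear left shim's red thumb tab, 45 mm from the hinge; the tab is 24 mm wide and runs from 22 to 60 mm from the hinge. When flat this point lies at x +65, y +145, z 22 mm in the base's frame
- shim_rear_right: rear right corner's steel shim with red tab, hinged about the base's x; origin on the hinge, at +65, -100, 19 mm in the base's frame; its z axis is upright when it lies flat. All four start 0.72 to 0.9 rad up and swing outward (-y) and down, with about 1 N at the tab; they stay where left. Flat, its heel lies under 1 mm below the plate and carries it only if the corner gives
- tab_rear_right (a point): point on the upper face of the rear right shim's red thumb tab, 45 mm from the hinge; the tab is 24 mm wide and runs from 22 to 60 mm from the hinge. When flat this point lies at x +65, y -145, z 22 mm in the base's frame
- shim_front_left: front left corner's steel shim with red tab, hinged about the base's x; origin on the hinge, at -65, +100, 19 mm in the base's frame; its z axis is upright when it lies flat. All four start 0.72 to 0.9 rad up and swing outward (+y) and down, with about 1 N at the tab; they stay where left. Flat, its heel lies under 1 mm below the plate and carries it only if the corner gives
- tab_front_left (a point): point on the upper face of the front left shim's red thumb tab, 45 mm from the hinge; the tab is 24 mm wide and runs from 22 to 60 mm from the hinge. When flat this point lies at x -65, y +145, z 22 mm in the base's frame
- shim_front_right: front right corner's steel shim with red tab, hinged about the base's x; origin on the hinge, at -65, -100, 19 mm in the base's frame; its z axis is upright when it lies flat. All four start 0.72 to 0.9 rad up and swing outward (-y) and down, with about 1 N at the tab; they stay where left. Flat, its heel lies under 1 mm below the plate and carries it only if the corner gives
- tab_front_right (a point): point on the upper face of the front right shim's red thumb tab, 45 mm from the hinge; the tab is 24 mm wide and runs from 22 to 60 mm from the hinge. When flat this point lies at x -65, y -145, z 22 mm in the base's frame
- vial_0: bystander: purple-capped glass vial standing upright right of the jig, 16 mm across, 44 tall; origin under its middle
- vial_1: bystander: second purple-capped vial standing beside it, 16 mm across, 44 tall; origin under its middle
- steel_weight: bystander: square steel weight with a knob, 40x40x49, right of the jig; origin under its middle
- caliper: bystander: digital caliper lying flat, 200x60x16, left of the jig; origin under its middle
- tweezers: bystander: steel tweezers lying left of the jig, 126x13x10; origin under its middle

How it is judged:
By the outcome, as a careful person would: the job done as asked, in the order asked, and still so for the second after the job is handed in, with the robot touching nothing.
It also fails if it takes over 51 s, if anything falls off the work surface, if the arm or the gripper's body presses on something with over 40 N, if the wrist force passes 120 N, or if a joint passes its speed limit or range.

### The arm

A 7-joint arm with a two-finger parallel gripper is mounted at the origin on a cart in front of the work surface, level with it; the furniture and walls round the work are solid. World frame = base frame: x ahead of the robot, y to its left, z up, the work surface at z = 0. Lengths are in m, angles in rad, forces in N, time in s.
With the tool pointing down it reaches from about 0.425 to 0.875 m from the base axis. Payload 4.7 kg.
Tool frame: the origin (TCP) lies where the fingers leave the gripper's body, on its centre line; the fingertips stand 70 mm ahead of it and the grasp point (between the pads) lies 51 mm ahead of it; z points along the fingers, y is the line along which they close (so a half turn about z gives the same grasp; the last joint's range is limited). The gripper opens to 87 mm and grips with 3 to 60 N. Pads are 19 mm wide; open, the fingers measure 117 mm over their backs; the gripper's body (75 mm by 190 mm) begins 51 mm behind the grasp point.
Start: joints at [-1.123, 0.321, -0.07, 1.45, 0.023, 1.371, -0.057], TCP at [0.273, 0.59, 0.292] pointing down, gripper open.
Joint ranges: [-2.86, 2.86], [-0.3, 2.09], [-1.38, 1.24], [0.06, 2.45], [-1.56, 4.7], [0.09, 2.05], [-2.69, 2.69]. Speed limits (rad/s): [2.57, 2.57, 3.14, 3.14, 3.14, 3.14, 3.14].

### API

Orientations are given as a rotation vector (axis times angle).
In Python, from bench import get_state, get_image, get_calibration, close_job gives the robot as it stands.
- The arm moves only by the tool send_rows, never from a script. Its argument "rows" is a list of rows, each an object of numbers: "hand": the finger opening in mm, from 0 to 87; "x", "y", "z": the shift along the world's x, y, z in mm; "roll": the turn about the world's z in degrees. A call has 1 to 10 rows; each row shifts and turns the commanded pose from where the row before left it; what a row does not reach is not made up. A row lasts 1/10 s, in which the tool goes at most 50 mm and 8.59 degrees, less where a joint would pass 70% of its speed; a pose out of reach is approached as far as the arm can. A call is refused whole if a number of a shift passes 50 or a number of a turn 8.59, either way. A call with a gripper value outside its range is refused whole. The fingers move at their own pace and stop on an object; "force" is the grip in N (left out, the last holds). Time passes only in rows, so rows that do not move let the fingers close. It gives the time, the measured TCP pose, the force, the opening and the grip force at its end, in the units of the state.
- get_state(): the state, without advancing time (a new reading comes with each control period).
- get_image(name): name is "scene" or "top" or "wrist"; returns the picture (420x560x3 uint8, blue, green, red); there is no depth.
- get_calibration(name): a dict with "mtx" (3x3 intrinsics, pixels), "world_from_camera" (4x4, takes a point from camera to world coordinates). Camera axes: x right, y down, z forward; pixel columns grow to the right and rows downward; lengths in m; the calibration is good to about 2 mm. A picture is of the moment at which its call begins: read the wrist's pose just before it. get_calibration takes no time and is no camera call; for the wrist camera it gives the pose at the moment of the call.
- close_job(): hands the job in; it is judged then, once.
The state is a dict: "time": time; "joint_positions": joint angles; "qd": joint speeds; "joint_torque": joint torques, N m; "position": TCP position; "tool_rot": TCP orientation; "ft_force": force on the tool from outside, world axes, zero at the start; "torque": the same for the moment, N m; "grip_width": opening from 0.0 (shut) to 1.0 (fully open); "grip_force": force on a finger pad.
Only numpy, scipy, OpenCV 4.12 (cv2) and the standard library are available. Lean on these libraries where they do the work, as an engineer would, in place of code of your own. Each camera call takes 0.05 s, during which the arm holds its last target. There are 200 camera calls.

## Working session

There is one attempt and no reset: what is moved stays moved. The work goes in short steps, Python scripts to look and compute and a tool call to move; the robot and the scene stay as the last step left them, time stands still between calls to the robot, and variables do not carry over. Pictures are saved under pics/ and viewed, at most 10 in all, crops included, and the job is handed in when it is done.

Besides the shell and the picture viewer there is one more tool, called after "Emit:" as name(argument=value, ...) on one line, values as JSON. send_rows: Moves the arm, as the interface text tells. Its arguments: {"type":"object","properties":{"rows":{"type":"array","items":{"type":"object","properties":{"hand":{"type":"number"},"x":{"type":"number"},"y":{"type":"number"},"z":{"type":"number"},"roll":{"type":"number"}}}},"force":{"type":"number"}},"required":["rows"]}

```bash
mkdir -p pics; ls
python3 - <<'E'
from bench import *
import cv2
s=get_state();print(s)
for n in("top","scene"):
    cv2.imwrite(f"pics/{n}0.png",get_image(n)); c=get_calibration(n);print(n,c)
E
```

```text
pics
{'time': 0.0, 'joint_positions': array([-1.12288937,  0.32182992, -0.07008503,  1.45168091,  0.02258993,
        1.37079439, -0.05687627]), 'qd': array([-0.0008428 ,  0.00147987, -0.00204269, -0.0002449 , -0.00094825,
       -0.00025418, -0.00033559]), 'joint_torque': array([-1.96337569e-04, -4.91286671e+01, -4.03991975e-01, -3.12527812e+01,
       -6.38793991e-02,  4.34839132e-02,  1.43017464e-04]), 'position': array([0.27307196, 0.58939118, 0.29115392]), 'tool_rot': array([-6.75940174e-01, -3.06767719e+00,  2.98040966e-03]), 'ft_force': array([-0.68135329,  0.43565507, -0.43847452]), 'torque': array([0.04225257, 0.00722156, 0.05671878]), 'grip_force': 0.0, 'grip_width': 0.998460952083376}
top {'mtx': array([[464.43620994,   0.        , 274.76026181],
       [  0.        , 464.43620994, 206.11686246],
       [  0.        ,   0.        ,   1.        ]]), 'world_from_camera': array([[ 0.02107887, -0.98409797,  0.17637139,  0.32321483],
       [-0.99963946, -0.02368017, -0.01265702,  0.01909298],
       [ 0.01663225, -0.176041  , -0.98424231,  1.32367274],
       [ 0.        ,  0.        ,  0.        ,  1.        ]])}
scene {'mtx': array([[527.82547298,   0.        , 280.86870749],
       [  0.        , 527.82547298, 202.84000026],
       [  0.        ,   0.        ,   1.        ]]), 'world_from_camera': array([[ 0.52485407, -0.50601228,  0.68445583, -0.37055247],
       [-0.85103948, -0.32718955,  0.41070525, -0.52672992],
       [ 0.01612489, -0.79805925, -0.6023632 ,  0.87465657],
       [ 0.        ,  0.        ,  0.        ,  1.        ]])}
```

Run:
```python
import cv2
i=cv2.imread("pics/top0.png");cv2.imwrite("pics/top0b.png",cv2.resize(i,(784,588),interpolation=cv2.INTER_CUBIC))
```

```text
(no output)
```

View pics/top0b.png

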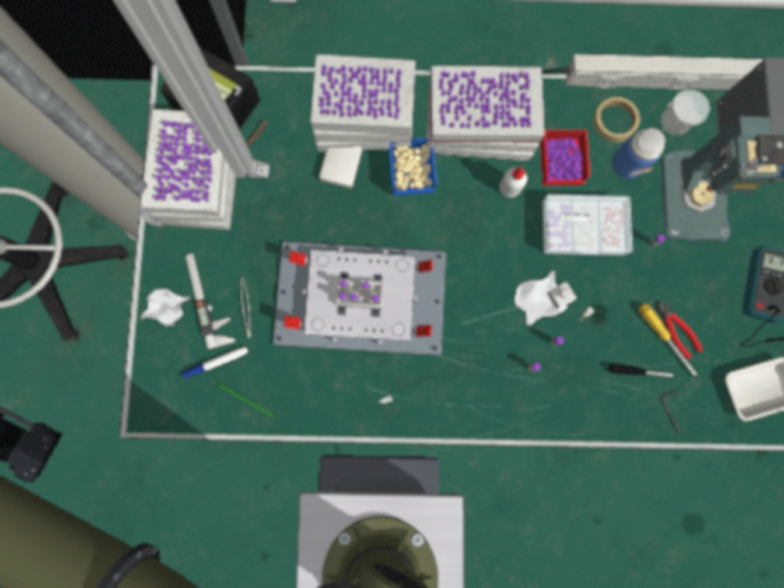

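View pics/scene0.png

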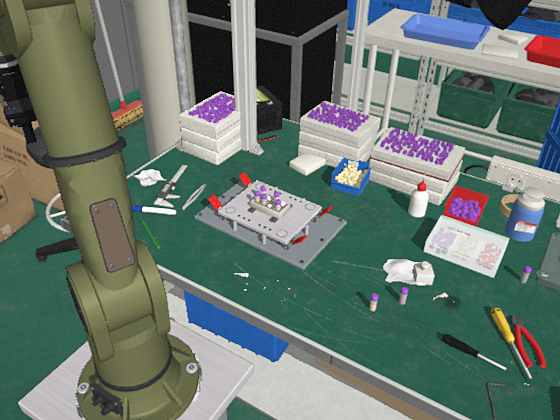

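The jig is at about (360,298) in the enlarged top view, with its four ring corners near (323,261), (402,265), (392,331) and (317,325), and the red tabs outside them. I'll enlarge this area to read it more closely.

Run:
```python
import cv2
i=cv2.imread("pics/top0.png")[165:260,185:330];cv2.imwrite("pics/c.png",cv2.resize(i,None,fx=5.5,fy=5.5,interpolation=cv2.INTER_CUBIC))
```

```text
(no output)
```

View pics/c.png

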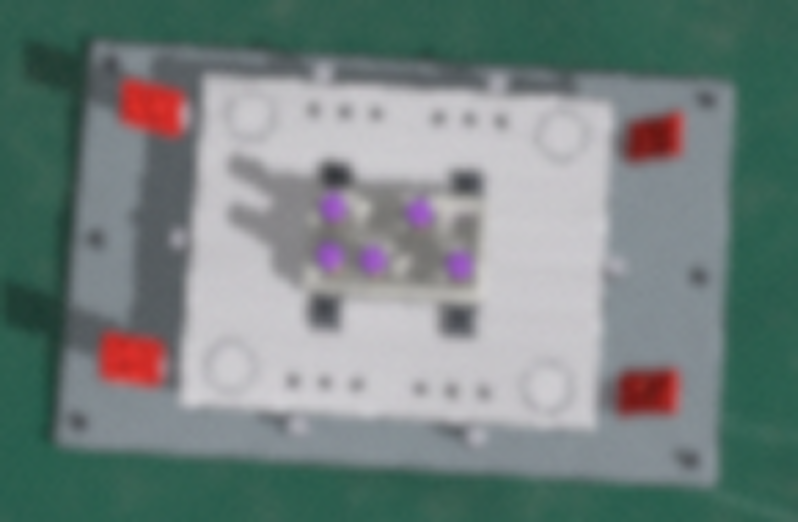

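Enlarged crop: rings RL (252,117), RR (562,136), FL (231,364), FR (549,385). Base corners (92,42), (736,82), (718,486), (57,446). All four tabs are standing.

```bash
cat > h.py <<'E'
import numpy as np
from scipy.optimize import least_squares
def world(px,z,c):
    T=c["world_from_camera"];d=T[:3,:3]@np.linalg.solve(c["mtx"],[px[0],px[1],1]);o=T[:3,3]
    return o+d*(z-o[2])/d[2]
E
python3 - <<'E'
from bench import *
from h import *
c=get_calibration("top")
R=[(252,117,.043),(562,136,.043),(231,364,.043),(549,385,.043),(92,42,.012),(736,82,.012),(57,446,.012),(718,486,.012)]
L=np.array([(65,80),(65,-80),(-65,80),(-65,-80),(107,170),(107,-170),(-107,170),(-107,-170)])/1e3
W=np.array([world(((u+.5)/5.5+184.5,(v+.5)/5.5+164.5),z,c)[:2] for u,v,z in R])
def P(p,l): return p[:2]+l@np.array([[np.cos(p[2]),np.sin(p[2])],[-np.sin(p[2]),np.cos(p[2])]])
s=least_squares(lambda p:(P(p,L)-W).ravel(),[.55,0,0])
print(s.x,s.fun.reshape(-1,2)*1e3)
np.save("p.npy",s.x);print(P(s.x,L[:4]),P(s.x,np.array([(65,145),(65,-145),(-65,145),(-65,-145)])/1e3))
from scipy.spatial.transform import Rotation
st=get_state();print(Rotation.from_rotvec(st["tool_rot"]).as_matrix(),st["position"])
E
```

```text
[ 0.54021316  0.05149449 -0.03837223] [[ 0.54902983  0.08481097]
 [ 0.44358405 -0.69561374]
 [-1.78754773 -0.6637455 ]
 [-0.98607355 -0.14194152]
 [ 0.71801521  0.01801479]
 [ 0.80345234  0.36390171]
 [ 0.21572577  0.75219633]
 [ 0.04381409  0.28237698]]
[[ 0.60823434  0.12894201]
 [ 0.60209629 -0.03094021]
 [ 0.47833003  0.13392918]
 [ 0.47219198 -0.02595304]] [[ 0.61072792  0.19389416]
 [ 0.5996027  -0.09589236]
 [ 0.48082362  0.19888133]
 [ 0.4696984  -0.09090519]]
[[-9.07376156e-01  4.20319047e-01 -6.40760815e-04]
 [ 4.20319522e-01  9.07374700e-01 -1.62892939e-03]
 [-1.03259898e-04 -1.74737597e-03 -9.99998468e-01]] [0.273113   0.58943566 0.29126555]
```

Emit:
send_rows(rows=[{"x": 20,"y": -44,"roll": -6.7,"hand": 0},{"x": 20,"y": -44,"roll": -6.7,"hand": 0},{"x": 20,"y": -44,"roll": -6.7,"hand": 0},{"x": 20,"y": -44,"roll": -6.7,"hand": 0},{"x": 20,"y": -44,"roll": -6.7,"hand": 0},{"x": 20,"y": -44,"roll": -6.7,"hand": 0},{"x": 20,"y": -44,"roll": -6.7,"hand": 0},{"x": 20,"y": -44,"roll": -6.7,"hand": 0},{"x": 20,"y": -44,"roll": -6.7,"hand": 0},{"x": 20,"y": -44,"roll": -6.7,"hand": 0}])

```text
schema error: expected keys hand, x, y, z, roll
```

Emit:
send_rows(rows=[{"hand": 0,"z": -20},{"hand": 0,"z": -20},{"hand": 0,"z": -20},{"hand": 0}])

```text
schema error: expected keys hand, x, y, z, roll
```

Run:
```python
from bench import *
import cv2
from scipy.spatial.transform import Rotation
s=get_state();print(s["position"],s["ft_force"],s["grip_width"],Rotation.from_rotvec(s["tool_rot"]).as_matrix()[:2,1])
cv2.imwrite("pics/w1.png",get_image("wrist"));print(get_calibration("wrist"))
```

```text
[0.273113   0.58943566 0.29126555] [ 0.84534522 -0.13869087  0.79889986] 0.999635205835106 [0.42031905 0.9073747 ]
{'mtx': array([[339.06455875,   0.        , 282.36050744],
       [  0.        , 339.06455875, 210.32227751],
       [  0.        ,   0.        ,   1.        ]]), 'world_from_camera': array([[ 0.4207854 ,  0.86645576,  0.26868951,  0.1991934 ],
       [ 0.90715857, -0.40134131, -0.12644555,  0.6254053 ],
       [-0.00172327,  0.29695044, -0.95489134,  0.38396274],
       [ 0.        ,  0.        ,  0.        ,  1.        ]])}
```

View pics/w1.png

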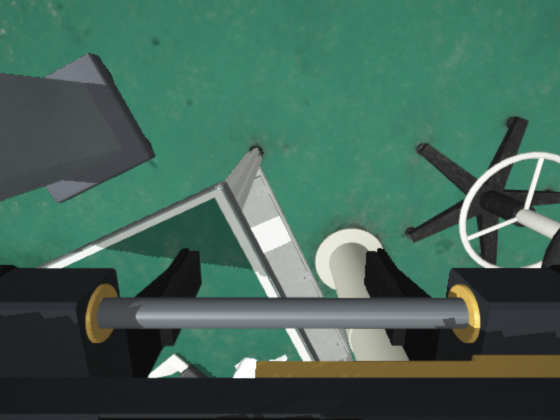

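The arm has not moved, because both calls were refused: every row needs all five keys. The wrist view still shows the start position.

Emit:
send_rows(rows=[{"x": 20,"y": -44,"z": 0,"roll": -6.7,"hand": 0},{"x": 20,"y": -44,"z": 0,"roll": -6.7,"hand": 0},{"x": 20,"y": -44,"z": 0,"roll": -6.7,"hand": 0},{"x": 20,"y": -44,"z": 0,"roll": -6.7,"hand": 0},{"x": 20,"y": -44,"z": 0,"roll": -6.7,"hand": 0},{"x": 20,"y": -44,"z": 0,"roll": -6.7,"hand": 0},{"x": 20,"y": -44,"z": 0,"roll": -6.7,"hand": 0},{"x": 20,"y": -44,"z": 0,"roll": -6.7,"hand": 0},{"x": 20,"y": -44,"z": 0,"roll": -6.7,"hand": 0},{"x": 20,"y": -44,"z": 0,"roll": -6.7,"hand": 0}])

```text
time: 1.15
position: [0.4735, 0.1479, 0.2923]
tool_rot: [-2.262, -2.18, -0.001]
ft_force: [0.7, 0.5, -0.4]
grip_width: 0.172
grip_force: 0.0
```

Emit:
send_rows(rows=[{"x": 0,"y": 0,"z": -20,"roll": 0,"hand": 0},{"x": 0,"y": 0,"z": -20,"roll": 0,"hand": 0},{"x": 0,"y": 0,"z": -20,"roll": 0,"hand": 0},{"x": 0,"y": 0,"z": 0,"roll": 0,"hand": 0},{"x": 0,"y": 0,"z": 0,"roll": 0,"hand": 0}])

```text
time: 1.65
position: [0.4731, 0.1498, 0.2324]
tool_rot: [-2.257, -2.185, 0.001]
ft_force: [0.1, -0.9, -0.8]
grip_width: 0.002
grip_force: 0.0
```

Run:
```python
from bench import *
import cv2
from scipy.spatial.transform import Rotation
s=get_state();print(s["time"],s["position"],s["ft_force"],s["grip_width"],Rotation.from_rotvec(s["tool_rot"]).as_matrix()[:2,1])
cv2.imwrite("pics/w2.png",get_image("wrist"));print(get_calibration("wrist"))
```

```text
1.65 [0.47314261 0.14979696 0.23242005] [ 0.14037162 -0.88052396 -0.75084515] 0.0016011420504593863 [ 0.99947813 -0.03230029]
{'mtx': array([[339.06455875,   0.        , 282.36050744],
       [  0.        , 339.06455875, 210.32227751],
       [  0.        ,   0.        ,   1.        ]]), 'world_from_camera': array([[ 9.99464234e-01, -3.14253481e-02, -9.14836999e-03,
         4.76567984e-01],
       [-3.27244537e-02, -9.54378423e-01, -2.96801173e-01,
         2.33252621e-01],
       [ 5.96073257e-04,  2.96941533e-01, -9.54895476e-01,
         3.25703519e-01],
       [ 0.00000000e+00,  0.00000000e+00,  0.00000000e+00,
         1.00000000e+00]])}
```

View pics/w2.png

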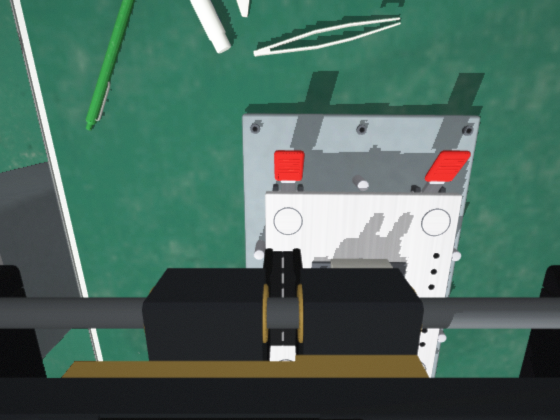

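Wrist view with the fingers closed: FL ring at (287,221), RL ring at (435,222), and both left red tabs standing. I'll check these against the fit.

Run:
```python
from bench import *
from h import *
c=get_calibration("wrist")
print([world(p,.043,c) for p in((287,221),(435,222))])
```

```text
[array([0.47762576, 0.13539282, 0.043     ]), array([0.60819284, 0.13015663, 0.043     ])]
```

The wrist view agrees with the fit to about 1 mm. Next I descend over the FL ring.

Emit:
send_rows(rows=[{"x": 5,"y": -15,"z": -30,"roll": 0,"hand": 0},{"x": 0,"y": 0,"z": -40,"roll": 0,"hand": 0},{"x": 0,"y": 0,"z": -30,"roll": 0,"hand": 0},{"x": 0,"y": 0,"z": -10,"roll": 0,"hand": 0},{"x": 0,"y": 0,"z": 0,"roll": 0,"hand": 0},{"x": 0,"y": 0,"z": 0,"roll": 0,"hand": 0}])

```text
time: 2.3
position: [0.4795, 0.1354, 0.1241]
tool_rot: [2.256, 2.185, 0.004]
ft_force: [-0.1, -0.2, 0.2]
grip_width: 0.002
grip_force: 0.0
```

Emit:
send_rows(rows=[{"x": 0,"y": 0,"z": -3,"roll": 0,"hand": 0},{"x": 0,"y": 0,"z": -3,"roll": 0,"hand": 0},{"x": 0,"y": 0,"z": -2,"roll": 0,"hand": 0},{"x": 0,"y": 0,"z": 0,"roll": 0,"hand": 0},{"x": 0,"y": 0,"z": 0,"roll": 0,"hand": 0}])

```text
time: 2.8
position: [0.4782, 0.1348, 0.1144]
tool_rot: [2.257, 2.185, 0.0]
ft_force: [0.1, -0.3, 0.3]
grip_width: 0.003
grip_force: 0.0
```

Emit:
send_rows(rows=[{"x": 0,"y": 0,"z": -1,"roll": 0,"hand": 0},{"x": 0,"y": 0,"z": -1,"roll": 0,"hand": 0},{"x": 0,"y": 0,"z": 0,"roll": 0,"hand": 0}])

```text
time: 3.1
position: [0.4784, 0.1348, 0.1131]
tool_rot: [-2.257, -2.185, -0.0]
ft_force: [-1.4, -1.0, 6.0]
grip_width: 0.004
grip_force: 3.3
```

Emit:
send_rows(rows=[{"x": 0,"y": 0,"z": -1,"roll": 0,"hand": 0},{"x": 0,"y": 0,"z": 0,"roll": 0,"hand": 0},{"x": 0,"y": 0,"z": 0,"roll": 0,"hand": 0}])

```text
time: 3.4
position: [0.4785, 0.1348, 0.113]
tool_rot: [-2.257, -2.185, -0.0]
ft_force: [-5.1, -1.6, 13.6]
grip_width: 0.003
grip_force: 6.8
```

FL is solid: 13.6 N with no sinking. RL is next.

Emit:
send_rows(rows=[{"x": 0,"y": 0,"z": 14,"roll": 0,"hand": 0},{"x": 35,"y": -1,"z": 0,"roll": 0,"hand": 0},{"x": 35,"y": -2,"z": 0,"roll": 0,"hand": 0},{"x": 35,"y": -1,"z": 0,"roll": 0,"hand": 0},{"x": 25,"y": -1,"z": 0,"roll": 0,"hand": 0},{"x": 0,"y": 0,"z": 0,"roll": 0,"hand": 0},{"x": 0,"y": 0,"z": -5,"roll": 0,"hand": 0},{"x": 0,"y": 0,"z": -5,"roll": 0,"hand": 0},{"x": 0,"y": 0,"z": 0,"roll": 0,"hand": 0}])

```text
time: 4.3
position: [0.6066, 0.1301, 0.1142]
tool_rot: [-2.255, -2.185, 0.003]
ft_force: [-0.6, 0.5, -0.9]
grip_width: 0.004
grip_force: 0.0
```

Emit:
send_rows(rows=[{"x": 0,"y": 0,"z": -1,"roll": 0,"hand": 0},{"x": 0,"y": 0,"z": -1,"roll": 0,"hand": 0},{"x": 0,"y": 0,"z": 0,"roll": 0,"hand": 0}])

```text
time: 4.6
position: [0.608, 0.1299, 0.1134]
tool_rot: [-2.257, -2.185, -0.0]
ft_force: [-0.2, -0.5, -1.0]
grip_width: 0.003
grip_force: 0.0
```

Emit:
send_rows(rows=[{"x": 0,"y": 0,"z": -1,"roll": 0,"hand": 0},{"x": 0,"y": 0,"z": 0,"roll": 0,"hand": 0},{"x": 0,"y": 0,"z": 0,"roll": 0,"hand": 0}])

```text
time: 4.9
position: [0.6082, 0.1299, 0.1131]
tool_rot: [-2.257, -2.185, -0.001]
ft_force: [-2.4, -0.8, 5.3]
grip_width: 0.008
grip_force: 2.8
```

Emit:
send_rows(rows=[{"x": 0,"y": 0,"z": -1,"roll": 0,"hand": 0},{"x": 0,"y": 0,"z": 0,"roll": 0,"hand": 0},{"x": 0,"y": 0,"z": 0,"roll": 0,"hand": 0}])

```text
time: 5.2
position: [0.6083, 0.1299, 0.1131]
tool_rot: [-2.257, -2.185, -0.001]
ft_force: [-5.5, -0.2, 11.5]
grip_width: 0.003
grip_force: 5.4
```

RL is solid too. RR is next.

Emit:
send_rows(rows=[{"x": 0,"y": 0,"z": 14,"roll": 0,"hand": 0},{"x": -2,"y": -40,"z": 0,"roll": 0,"hand": 0},{"x": -1,"y": -40,"z": 0,"roll": 0,"hand": 0},{"x": -2,"y": -40,"z": 0,"roll": 0,"hand": 0},{"x": -1,"y": -40,"z": 0,"roll": 0,"hand": 0},{"x": 0,"y": 0,"z": 0,"roll": 0,"hand": 0},{"x": 0,"y": 0,"z": -5,"roll": 0,"hand": 0},{"x": 0,"y": 0,"z": -5,"roll": 0,"hand": 0},{"x": 0,"y": 0,"z": 0,"roll": 0,"hand": 0}])

```text
time: 6.1
position: [0.6017, -0.0282, 0.1141]
tool_rot: [-2.253, -2.187, 0.001]
ft_force: [-0.1, 0.4, -0.1]
grip_width: 0.006
grip_force: 0.0
```

Emit:
send_rows(rows=[{"x": 0,"y": 0,"z": -1,"roll": 0,"hand": 0},{"x": 0,"y": 0,"z": -1,"roll": 0,"hand": 0},{"x": 0,"y": 0,"z": 0,"roll": 0,"hand": 0}])

```text
time: 6.4
position: [0.6024, -0.0296, 0.1133]
tool_rot: [2.256, 2.186, 0.0]
ft_force: [0.3, -0.3, -0.4]
grip_width: 0.009
grip_force: 0.0
```

Emit:
send_rows(rows=[{"x": 0,"y": 0,"z": -1,"roll": 0,"hand": 0},{"x": 0,"y": 0,"z": 0,"roll": 0,"hand": 0},{"x": 0,"y": 0,"z": 0,"roll": 0,"hand": 0}])

```text
time: 6.7
position: [0.6024, -0.0298, 0.1131]
tool_rot: [-2.257, -2.185, -0.001]
ft_force: [-1.6, 1.0, 4.6]
grip_width: 0.008
grip_force: 2.8
```

Emit:
send_rows(rows=[{"x": 0,"y": 0,"z": -1,"roll": 0,"hand": 0},{"x": 0,"y": 0,"z": 0,"roll": 0,"hand": 0},{"x": 0,"y": 0,"z": 0,"roll": 0,"hand": 0}])

```text
time: 7.0
position: [0.6025, -0.0299, 0.1131]
tool_rot: [-2.257, -2.185, -0.002]
ft_force: [-4.8, 0.7, 10.4]
grip_width: 0.005
grip_force: 5.5
```

RR is solid, so I'll confirm that FR gives.

Emit:
send_rows(rows=[{"x": 0,"y": 0,"z": 14,"roll": 0,"hand": 0},{"x": -35,"y": 1,"z": 0,"roll": 0,"hand": 0},{"x": -35,"y": 2,"z": 0,"roll": 0,"hand": 0},{"x": -35,"y": 1,"z": 0,"roll": 0,"hand": 0},{"x": -25,"y": 1,"z": 0,"roll": 0,"hand": 0},{"x": 0,"y": 0,"z": 0,"roll": 0,"hand": 0},{"x": 0,"y": 0,"z": -5,"roll": 0,"hand": 0},{"x": 0,"y": 0,"z": -5,"roll": 0,"hand": 0},{"x": 0,"y": 0,"z": 0,"roll": 0,"hand": 0}])

```text
time: 7.9
position: [0.4726, -0.0254, 0.1146]
tool_rot: [2.257, 2.185, -0.002]
ft_force: [-0.4, 0.2, -0.8]
grip_width: 0.006
grip_force: 0.0
```

Emit:
send_rows(rows=[{"x": 0,"y": 0,"z": -1,"roll": 0,"hand": 0},{"x": 0,"y": 0,"z": -1,"roll": 0,"hand": 0},{"x": 0,"y": 0,"z": -1,"roll": 0,"hand": 0},{"x": 0,"y": 0,"z": 0,"roll": 0,"hand": 0}])

```text
time: 8.3
position: [0.4725, -0.0254, 0.1124]
tool_rot: [2.257, 2.185, 0.0]
ft_force: [0.5, -0.3, 2.5]
grip_width: 0.008
grip_force: 1.3
```

Emit:
send_rows(rows=[{"x": 0,"y": 0,"z": -1,"roll": 0,"hand": 0},{"x": 0,"y": 0,"z": 0,"roll": 0,"hand": 0},{"x": 0,"y": 0,"z": 0,"roll": 0,"hand": 0}])

```text
time: 8.6
position: [0.4724, -0.0254, 0.1115]
tool_rot: [2.257, 2.185, 0.0]
ft_force: [-0.5, -1.0, 3.6]
grip_width: 0.002
grip_force: 1.7
```

Emit:
send_rows(rows=[{"x": 0,"y": 0,"z": -1,"roll": 0,"hand": 0},{"x": 0,"y": 0,"z": 0,"roll": 0,"hand": 0},{"x": 0,"y": 0,"z": 0,"roll": 0,"hand": 0}])

```text
time: 8.9
position: [0.4724, -0.0254, 0.1104]
tool_rot: [2.257, 2.185, 0.0]
ft_force: [-0.6, -1.5, 3.8]
grip_width: 0.008
grip_force: 2.2
```

FR gives: it sinks 2.7 mm at 2.5–3.8 N. I'll release it, go over the FR tab and press that down.

Emit:
send_rows(rows=[{"x": 0,"y": 0,"z": 15,"roll": 0,"hand": 0},{"x": 0,"y": 0,"z": 35,"roll": 0,"hand": 0},{"x": -1,"y": -29,"z": 0,"roll": 0,"hand": 0},{"x": -1,"y": -29,"z": 0,"roll": 0,"hand": 0},{"x": 0,"y": 0,"z": 0,"roll": 0,"hand": 0},{"x": 0,"y": 0,"z": -10,"roll": 0,"hand": 0},{"x": 0,"y": 0,"z": -5,"roll": 0,"hand": 0},{"x": 0,"y": 0,"z": -5,"roll": 0,"hand": 0},{"x": 0,"y": 0,"z": -5,"roll": 0,"hand": 0}])

```text
time: 9.8
position: [0.47, -0.0823, 0.1343]
tool_rot: [-2.255, -2.186, 0.001]
ft_force: [-0.7, 0.0, -0.4]
grip_width: 0.007
grip_force: 0.0
```

Emit:
send_rows(rows=[{"x": 0,"y": 0,"z": -4,"roll": 0,"hand": 0},{"x": 0,"y": 0,"z": -4,"roll": 0,"hand": 0},{"x": 0,"y": 0,"z": -4,"roll": 0,"hand": 0},{"x": 0,"y": 0,"z": -4,"roll": 0,"hand": 0},{"x": 0,"y": 0,"z": 0,"roll": 0,"hand": 0}])

```text
time: 10.3
position: [0.4699, -0.0828, 0.1186]
tool_rot: [-2.256, -2.185, 0.001]
ft_force: [-0.8, 0.1, 0.9]
grip_width: 0.003
grip_force: 0.1
```

Emit:
send_rows(rows=[{"x": 0,"y": 0,"z": -4,"roll": 0,"hand": 0},{"x": 0,"y": 0,"z": -4,"roll": 0,"hand": 0},{"x": 0,"y": 0,"z": -4,"roll": 0,"hand": 0},{"x": 0,"y": 0,"z": -4,"roll": 0,"hand": 0},{"x": 0,"y": 0,"z": 0,"roll": 0,"hand": 0}])

```text
time: 10.8
position: [0.4698, -0.0831, 0.1026]
tool_rot: [-2.257, -2.185, 0.001]
ft_force: [0.5, -0.4, 0.4]
grip_width: 0.003
grip_force: 0.0
```

Emit:
send_rows(rows=[{"x": 0,"y": 0,"z": -3,"roll": 0,"hand": 0},{"x": 0,"y": 0,"z": -3,"roll": 0,"hand": 0},{"x": 0,"y": 0,"z": -2,"roll": 0,"hand": 0},{"x": 0,"y": 0,"z": -1,"roll": 0,"hand": 0},{"x": 0,"y": 0,"z": 0,"roll": 0,"hand": 0},{"x": 0,"y": 0,"z": 0,"roll": 0,"hand": 0}])

```text
time: 11.4
position: [0.4701, -0.0831, 0.0942]
tool_rot: [-2.257, -2.185, 0.0]
ft_force: [-0.4, -0.7, -0.4]
grip_width: -0.002
grip_force: 0.0
```

Emit:
send_rows(rows=[{"x": 0,"y": 0,"z": -1,"roll": 0,"hand": 0},{"x": 0,"y": 0,"z": -1,"roll": 0,"hand": 0},{"x": 0,"y": 0,"z": 0,"roll": 0,"hand": 0}])

```text
time: 11.7
position: [0.4702, -0.0832, 0.0922]
tool_rot: [2.257, 2.185, -0.0]
ft_force: [0.5, -0.3, -0.3]
grip_width: 0.001
grip_force: 0.0
```

Emit:
send_rows(rows=[{"x": 0,"y": 0,"z": -1,"roll": 0,"hand": 0},{"x": 0,"y": 0,"z": -1,"roll": 0,"hand": 0},{"x": 0,"y": 0,"z": 0,"roll": 0,"hand": 0}])

```text
time: 12.0
position: [0.4704, -0.0833, 0.0916]
tool_rot: [-2.257, -2.184, -0.0]
ft_force: [-4.9, 0.3, 13.4]
grip_width: 0.009
grip_force: 6.8
```

Run:
```python
from bench import *
import cv2
i=get_image("top")[165:260,185:330];a=cv2.resize(i,None,fx=4,fy=4,interpolation=cv2.INTER_CUBIC)
j=get_image("scene")[155:280,180:360];b=cv2.resize(j,None,fx=4,fy=4,interpolation=cv2.INTER_CUBIC)
cv2.imwrite("pics/t3.png",a);cv2.imwrite("pics/s3.png",b)
```

```text
(no output)
```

View pics/s3.png

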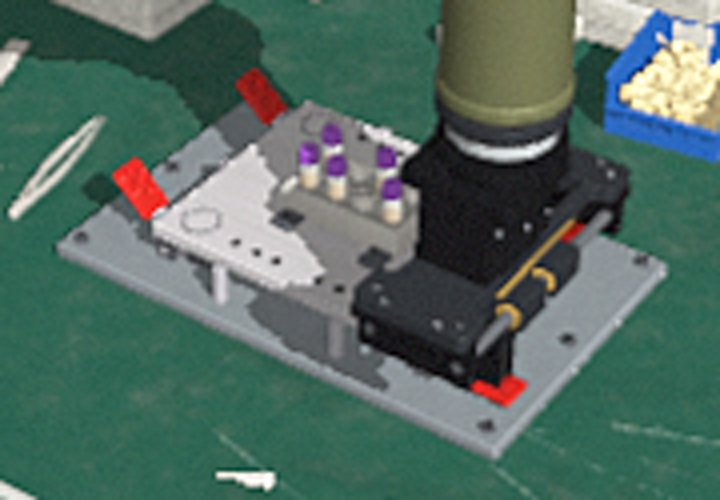

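The tab is flat under the fingertips at about (500,388), carrying 13 N at z ≈ 22 mm. The left tabs are standing and the RR tab is visible near (572,232). Now I re-press the FR corner.

Emit:
send_rows(rows=[{"x": 0,"y": 0,"z": 20,"roll": 0,"hand": 0},{"x": 0,"y": 0,"z": 30,"roll": 0,"hand": 0},{"x": 1,"y": 29,"z": 0,"roll": 0,"hand": 0},{"x": 1,"y": 29,"z": 0,"roll": 0,"hand": 0},{"x": 0,"y": 0,"z": 0,"roll": 0,"hand": 0},{"x": 0,"y": 0,"z": -15,"roll": 0,"hand": 0},{"x": 0,"y": 0,"z": -8,"roll": 0,"hand": 0},{"x": 0,"y": 0,"z": -2,"roll": 0,"hand": 0},{"x": 0,"y": 0,"z": 0,"roll": 0,"hand": 0},{"x": 0,"y": 0,"z": 0,"roll": 0,"hand": 0}])

```text
time: 13.1
position: [0.4724, -0.0255, 0.1155]
tool_rot: [2.257, 2.184, 0.0]
ft_force: [0.5, -0.3, -0.2]
grip_width: 0.003
grip_force: 0.0
```

Emit:
send_rows(rows=[{"x": 0,"y": 0,"z": -1,"roll": 0,"hand": 0},{"x": 0,"y": 0,"z": -1,"roll": 0,"hand": 0},{"x": 0,"y": 0,"z": 0,"roll": 0,"hand": 0}])

```text
time: 13.4
position: [0.4722, -0.0252, 0.1133]
tool_rot: [2.257, 2.185, 0.0]
ft_force: [-0.2, 0.0, 0.3]
grip_width: 0.009
grip_force: 0.0
```

Emit:
send_rows(rows=[{"x": 0,"y": 0,"z": -1,"roll": 0,"hand": 0},{"x": 0,"y": 0,"z": 0,"roll": 0,"hand": 0},{"x": 0,"y": 0,"z": 0,"roll": 0,"hand": 0}])

```text
time: 13.7
position: [0.4723, -0.0252, 0.1126]
tool_rot: [2.257, 2.185, 0.0]
ft_force: [-1.5, -1.3, 4.4]
grip_width: 0.004
grip_force: 2.2
```

Emit:
send_rows(rows=[{"x": 0,"y": 0,"z": -1,"roll": 0,"hand": 0},{"x": 0,"y": 0,"z": 0,"roll": 0,"hand": 0},{"x": 0,"y": 0,"z": 0,"roll": 0,"hand": 0}])

```text
time: 14.0
position: [0.4724, -0.0252, 0.1125]
tool_rot: [-2.257, -2.185, -0.0]
ft_force: [-3.3, -0.3, 12.4]
grip_width: 0.006
grip_force: 6.4
```

Emit:
send_rows(rows=[{"x": 0,"y": 0,"z": -1,"roll": 0,"hand": 0},{"x": 0,"y": 0,"z": 0,"roll": 0,"hand": 0},{"x": 0,"y": 0,"z": 0,"roll": 0,"hand": 0},{"x": 0,"y": 0,"z": 0,"roll": 0,"hand": 0}])

```text
time: 14.4
position: [0.4724, -0.0253, 0.1124]
tool_rot: [-2.257, -2.184, -0.001]
ft_force: [-7.7, -0.2, 20.5]
grip_width: 0.008
grip_force: 10.4
```

The corner now holds 20 N with only about 0.6 mm of take-up at first. I'll retreat and check.

Emit:
send_rows(rows=[{"x": 0,"y": 0,"z": 10,"roll": 0,"hand": 0},{"x": 0,"y": 0,"z": 30,"roll": 0,"hand": 0},{"x": 0,"y": 0,"z": 40,"roll": 0,"hand": 0},{"x": 0,"y": 30,"z": 40,"roll": 0,"hand": 0},{"x": 0,"y": 40,"z": 20,"roll": 0,"hand": 0},{"x": 0,"y": 45,"z": 0,"roll": 0,"hand": 0},{"x": 0,"y": 45,"z": 0,"roll": 0,"hand": 0},{"x": 0,"y": 45,"z": 0,"roll": 0,"hand": 0},{"x": 0,"y": 45,"z": 0,"roll": 0,"hand": 0},{"x": 0,"y": 0,"z": 0,"roll": 0,"hand": 0}])

```text
time: 15.4
position: [0.4704, 0.2324, 0.2498]
tool_rot: [-2.244, -2.195, -0.003]
ft_force: [-0.7, -0.1, 0.9]
grip_width: 0.004
grip_force: 0.0
```

Run:
```python
from bench import *
import cv2
j=get_image("scene")[155:280,180:360];cv2.imwrite("pics/s4.png",cv2.resize(j,None,fx=4,fy=4,interpolation=cv2.INTER_CUBIC))
```

```text
(no output)
```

View pics/s4.png

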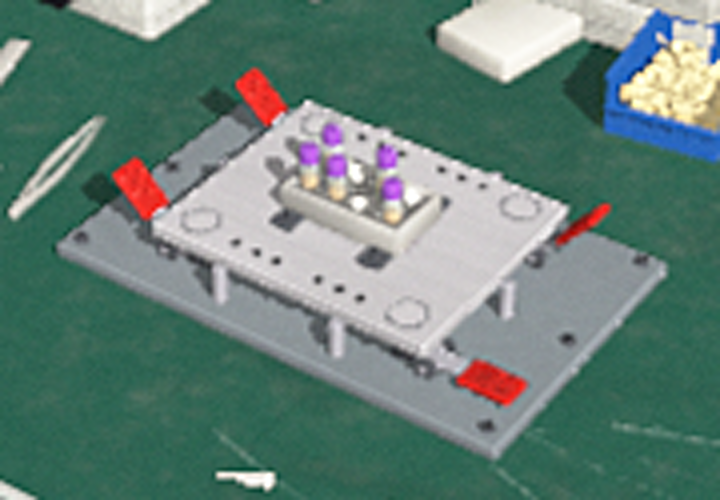

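The FR tab lies flat at (490,382). The other three stand at (140,187), (262,95) and (585,224), and the plate is in place.

```bash
python3 -c "
from bench import *
print(close_job())"
```

```text
the job is handed in; nothing more can be done
None
```

The front-right corner was the one that gave; its shim tab is now flat, the other three tabs still stand, and that corner held a 20 N check press (about 0.6 mm of initial take-up, then solid), so I handed the job in at about 15 s.

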